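# Knock out the prop, catch the display-case lid and ease it shut

### The arm

A 6-joint arm with a two-finger parallel gripper is mounted at the origin on the work surface. World frame = base frame: x ahead of the robot, y to its left, z up, the work surface at z = 0. Lengths are in mm, angles in rad, forces in N, time in s.
With the tool pointing down it reaches from about 350 to 875 mm from the base axis. Payload 4.2 kg.
Tool frame: the origin (TCP) lies between the finger pads; the fingertips stand 14 mm ahead of it and the grasp point (between the pads) lies 5 mm behind it; z points along the fingers, y is the line along which they close (so a half turn about z gives the same grasp; the last joint's range is limited). The gripper opens to 85 mm and grips with 20 to 120 N. Pads are 22 mm wide; open, the fingers measure 114 mm over their backs; the gripper's body (76 mm by 85 mm) begins 54 mm behind the grasp point. The pads swing forward as they close: fully open they stand 13 mm farther back than shut.
Start: joints at [1.47, 0.385, 0.008, 0, -1.194, -0.259], TCP at [220.021, 584.97, 245.312] pointing down, gripper open.
Joint ranges: [-3.14, 3.14], [-1.21, 2.06], [-1.07, 1.41], [-3.16, 2.05], [-2.99, -0.16], [-3.1, 3.1]. Speed limits (rad/s): [2.79, 2.79, 3.14, 3.14, 3.14, 3.14].

### API

Orientations are given as a unit quaternion [x, y, z, w].
In Python, from bench import * gives the robot as it stands.
- The arm moves only by the tool carry_out, never from a script. Its argument "motion" is a list of rows, each a list of 7 numbers: the turn, a rotation vector about the tool's x, y, z in rad, then the shift along the tool's x, y, z in mm, then the opening, from -1 (shut) to 1 (fully open), so that 0 is half open. A call has 1 to 5 rows; each row is the pose to reach, as a shift and turn from the pose commanded when the call began, along the tool's axes at that moment; what a row does not reach only later rows make up. A row lasts 1/8 s, in which the tool goes at most 62.5 mm and 10.7 degrees, less where a joint would pass 70% of its speed; a pose out of reach is approached as far as the arm can. A call with a gripper value outside its range is refused whole. The fingers move at their own pace and stop on an object; the grip force is fixed at half the most. Time passes only in rows, so rows that repeat a pose let the fingers close. It gives the time, the measured TCP pose, the force, the opening and the grip force at its end, in the units of the state.
- read_state(): the state, without advancing time (a new reading comes with each control period).
- get_image(name): name is "scene" or "top"; returns a dict with "color" (480x640x3 uint8, blue, green, red), "mtx" (3x3 intrinsics, pixels), "k1" (the pictures are not rectified: a ray, as slopes to the right and down, at radius r is drawn at 1 + k1 r^2 times it, then the intrinsics apply), "position" and "orientation" of the camera in the world. Camera axes: x right, y down, z forward; pixel columns grow to the right and rows downward; lengths in mm; the calibration is good to about 2 mm. A picture is of the moment at which its call begins. There is no depth.
- job_done(): hands the job in; it is judged then, once.
The state is a dict: "clock": time; "joints": joint angles; "joint_vel": joint speeds; "joint_efforts": joint torques, N m; "position": TCP position; "ee_rot": TCP orientation; "contact_force": force on the tool from outside, world axes, zero at the start; "wrist_torque": the same for the moment, N m; "gripper_width": finger opening in mm; "grasp_force": force on a finger pad.
Only numpy, scipy, OpenCV 4.12 (cv2) and the standard library are available. Lean on these libraries where they do the work, as an engineer would, in place of code of your own. Each camera call takes 0.05 s, during which the arm holds its last target. There are 200 camera calls.

### The job

The glazed lid of the low display case stands propped open on a loose wooden stick. With the fingers under the lid's front edge, push the stick over sideways so that it drops flat into the front lane of the case, catch the lid on the back of the fingers while it is still well open, lower it gently until it is fully shut without a bang, and come away. Take neither the lid nor the stick between the fingers, do not lift the stick or raise the lid noticeably, and leave the figurines and everything else where they stand.

Things in the scene. Friction and masses are not known exactly. Their poses are not given: they have to be found in the camera images.
- case: low wooden display case, fixed to the table, 210 deep (x), 330 wide (y), 72 tall (mm), walls 5, floor 8; origin under its centre, x pointing from its front (the side where the lid is raised, on the robot's left) to its hinge side. A 12 high strip on the floor at x = -10 parts the empty front lane (87 wide, 320 long), where the stick stands, from the rear part with the figurines
- lid (a joint): angle of the glazed lid (rad): 0 shut on the rim, growing as it opens, about 0.45 while propped. Wooden frame with a glass pane, 222 from hinge to front edge, 342 wide, 14 thick (mm), about 0.5 kg; unpropped it falls freely, pressing on a finger under its front edge with about 2.5 N. Shut, it overhangs the front wall by 12
- lid_hinge (a point): middle of the lid's hinge line, which runs along the case's y at the top of its rear wall (case x = 105, z = 72 mm), level with the lid's underside
- lid_edge (a point): middle of the lid's lower front edge (the underside corner); axes turn with the lid: x along the underside to the hinge, y along the edge, z out of the upper face. A strip on the underside, 19 to 32 mm behind this edge, up to 6 deep, 240 long, rests on the stick
- stick_mid (a point): middle of the upright of the loose T-footed prop stick, 12 x 12 x 147 mm, 28 g, z along it; foot 60 x 12 x 12, along the case's x from 22 before to 38 behind. Starts upright in the front lane, up to 85 along y either side of the case's middle, about 22 behind the lid's raised edge; about 3 N near its top topples it. Has room to lie flat towards the case's middle, not towards a near end wall
- burro: terracotta burro with a pink saddle, 150 long, 150 tall; origin under its middle (mm)
- dish: round clay mixing dish, 110 across, 36 tall, streaked with carmine; origin under its centre (mm)
- burnisher: burnisher lying on the table, 150 long, 16 thick, wooden handle and copper nose; origin on the table under its middle, along its own y (mm)
- palette: round white porcelain palette, 144 across, 14 thick; origin under its centre (mm)
- brushjar: white jar of brushes, 68 across, brushes up to 210 tall; origin under its centre (mm)
- owl: small clay owl, 40 across, 50 tall, standing inside the case in its rear part; origin under its centre (mm)
- armadillo: small clay armadillo, 85 long, 38 tall, standing inside the case in its rear part; origin under its centre (mm)

How it is judged:
By the outcome, as a careful person would: the job done as asked, in the order asked, and still so for the second after the job is handed in, with the robot touching nothing.
It also fails if it takes over 48 s, if anything falls off the work surface, if the arm or the gripper's body presses on something with over 40 N, if the wrist force passes 120 N, or if a joint passes its speed limit or range.

## Working session

There is one attempt and no reset: what is moved stays moved. The work goes in short steps, Python scripts to look and compute and a tool call to move; the robot and the scene stay as the last step left them, time stands still between calls to the robot, and variables do not carry over. Pictures are saved under pics/ and viewed, at most 10 in all, crops included, and the job is handed in when it is done.

Besides the shell and the picture viewer there is one more tool, called as name([rows], argument=value, ...), one row to a line, values as JSON. carry_out: Moves the arm, as the interface text tells. Its arguments: {"type":"object","properties":{"motion":{"type":"array"}},"required":["motion"]}

```bash
mkdir -p pics; ls
python3 - <<'E'
from bench import *
import cv2
s=read_state(); print(s)
for n in ("scene","top"):
    d=get_image(n); cv2.imwrite(f"pics/{n}0.png",d["color"]); print(n,d["mtx"],d["k1"],d["position"],d["orientation"])
E
```

```text
pics
{'clock': 0.0, 'joints': array([ 1.46962472e+00,  3.85540147e-01,  6.61466747e-03, -5.01805847e-04,
       -1.19398405e+00, -2.58593364e-01]), 'joint_vel': array([ 2.92693696e-06,  5.14238363e-04, -4.38759869e-04,  2.18376215e-04,
       -8.43245422e-04, -1.12172897e-03]), 'joint_efforts': array([-7.57028993e-04, -3.92291379e+01,  1.88395894e+01,  4.18629214e+00,
       -4.69684484e-03, -1.38226676e-05]), 'position': array([219.82284717, 584.47236296, 244.22666568]), 'ee_rot': array([ 9.83847583e-01, -1.79004924e-01, -1.49400342e-04,  1.07166584e-03]), 'contact_force': array([-0.20181974,  0.02243195,  0.27505603]), 'wrist_torque': array([ 0.00383511,  0.00386854, -0.055516  ]), 'grasp_force': 0.0, 'gripper_width': 85.39563366076561}
scene [[463.78043133   0.         325.29909022]
 [  0.         463.78043133 245.19320458]
 [  0.           0.           1.        ]] -0.08187035929135968 [823.0517109  439.75726448 818.84108887] [ 0.25058606  0.92186545 -0.28586334 -0.07518558]
top [[515.1722342    0.         313.9252688 ]
 [  0.         515.1722342  238.67034233]
 [  0.           0.           1.        ]] -0.012620839464458695 [ 379.95042053    9.66913518 1177.61203113] [-0.69691199  0.71244329 -0.06321484  0.05236517]
```

View pics/scene0.png

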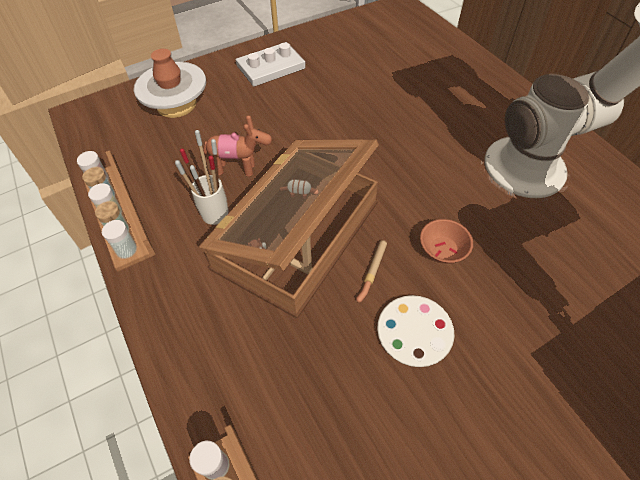

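View pics/top0.png

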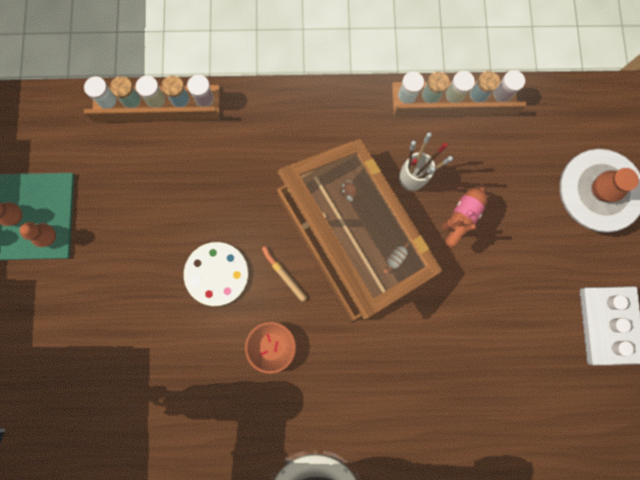

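Scene: case at centre (210–380, 140–310), stick near (305,250), lid raised towards the robot's left. Top: case spans (280–440, 140–315), hinges at (372,165) and (418,243), with the burnisher and palette in front of it. Next I'll zoom both views.

```bash
cat > h.py <<'E'
import numpy as np, cv2
from scipy.spatial.transform import Rotation as R
def ray(d,p):
    u=cv2.undistortPoints(np.array([[p]],float),d["mtx"],np.array([d["k1"],0,0,0,0.]))[0,0]
    return np.array(d["position"]),R.from_quat(d["orientation"]).apply([u[0],u[1],1])
def onz(d,p,z):
    o,v=ray(d,p); return o+v*(z-o[2])/v[2]
def proj(d,X):
    r=R.from_quat(d["orientation"]).inv()
    c=r.apply(np.array(X,float)-d["position"]); c=np.atleast_2d(c)
    s=c[:,:2]/c[:,2:]; s=s*(1+d["k1"]*(s**2).sum(1,keepdims=True))
    return s*d["mtx"][0,0]+d["mtx"][:2,2]
def two(d1,p1,d2,p2):
    o1,v1=ray(d1,p1);o2,v2=ray(d2,p2);v1/=np.linalg.norm(v1);v2/=np.linalg.norm(v2)
    t=np.linalg.lstsq(np.c_[v1,-v2],o2-o1,rcond=None)[0]
    a=o1+v1*t[0];b=o2+v2*t[1]; return (a+b)/2,np.linalg.norm(a-b)
E
python3 - <<'E'
from bench import *
import cv2,pickle
D={n:get_image(n) for n in("scene","top")}
pickle.dump(D,open("d0.pkl","wb"))
cv2.imwrite("pics/s1.png",cv2.resize(D["scene"]["color"][130:320,195:390],None,fx=3.1,fy=3.1,interpolation=2)) 
cv2.imwrite("pics/t1.png",cv2.resize(D["top"]["color"][130:325,255:445],None,fx=3,fy=3,interpolation=2))
E
```

```text
(no output)
```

View pics/s1.png

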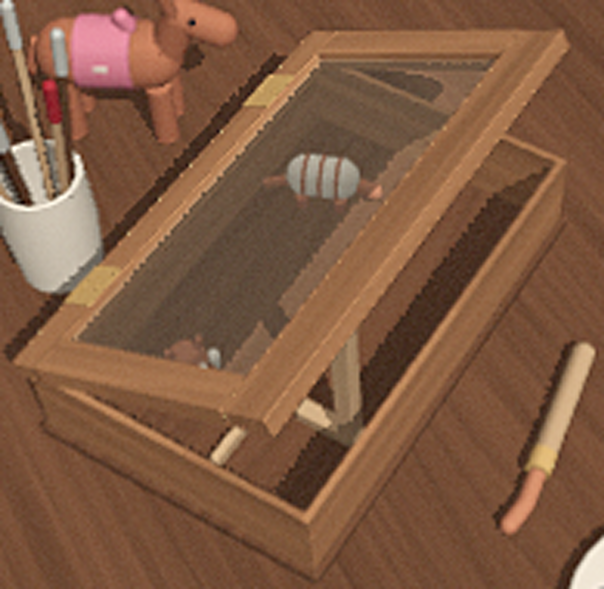

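View pics/t1.png

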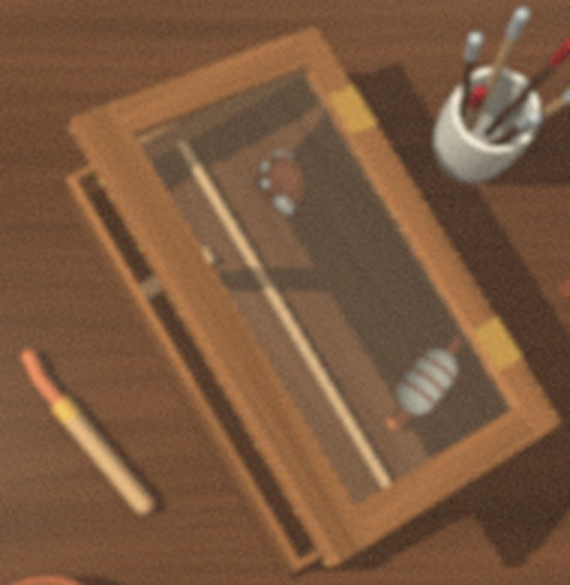

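Scene crop: the front wall's top outer corners are at (566,160) and (312,520), the lid's front corners at (568,38) and (272,433), and the stick runs from about (348,425) up to (347,330). Top crop: wall corners (70,180) and (298,571), lid front corners (70,125) and (328,565), foot ends (150,287) and (208,256).

Run:
```python
import pickle; from h import *
D=pickle.load(open("d0.pkl","rb")); S,T=D["scene"],D["top"]
np.set_printoptions(precision=1,suppress=True)
s=lambda x,y:(195+x/3.1,130+y/3.1)
t=lambda x,y:(255+x/3,130+y/3)
a_s,b_s=onz(S,s(566,160),72),onz(S,s(312,520),72)   # right(-?) , left
a_t,b_t=onz(T,t(298,571),72),onz(T,t(70,180),72)
print("wall corners scene",a_s,b_s,np.linalg.norm(a_s-b_s)," top",a_t,b_t,np.linalg.norm(a_t-b_t))
print("lid front corner near robot",two(S,s(568,38),T,t(330,565)))
print("lid front corner far",two(S,s(268,425),T,t(70,125)))
print("hinge plates",onz(T,t(350,110),86),onz(T,t(497,343),86), onz(S,s(93,286),86),onz(S,s(268,92),86))
a,b=(a_s+a_t)/2,(b_s+b_t)/2
ey=(b-a);ey/=np.linalg.norm(ey); 
for sg in(1,-1):
  ex=sg*np.array([ey[1],-ey[0],0])
  if ex[1]<0: break
ey=np.cross([0,0,1],ex)
c=(a+b)/2+105*ex; c[2]=0; print("case",c,"yaw",np.arctan2(ex[1],ex[0]),ex,ey)
M=np.c_[ex,ey,[0,0,1]]
loc=lambda p:M.T@(p-c)
for n,p in(("foot front top",onz(T,t(150,287),18)),("foot rear top",onz(T,t(208,256),20)),("foot rear scene",onz(S,s(302,405),20)),("foot front sc",onz(S,s(350,437),20)),("stick upright bottom sc",onz(S,s(347,425),20)),
 ("hp",onz(T,t(350,110),86)),("hp",onz(T,t(497,343),86)),("lid1",two(S,s(568,38),T,t(330,565))[0]),("lid2",two(S,s(268,425),T,t(70,125))[0]),
 ("strip",onz(T,t(183,145),20)),("strip",onz(T,t(385,485),20)),("burnisher",onz(T,t(90,435),10)),("burnisher nose",onz(T,t(28,353),10)),("burnisher end",onz(T,t(148,510),10)),("palette",onz(T,(216,274),14)),("dish",onz(T,(271,348),36)),("jar",onz(T,(420,170),95)),("burro",onz(T,(467,210),100))):
  print(n,p,"local",loc(p))
pickle.dump((c,M),open("case.pkl","wb"))
```

```text
wall corners scene [386.8 -89.3  72. ] [672.6  69.3  72. ] 326.8718486967836  top [384.9 -91.2  72. ] [672.9  66.6  72. ] 328.39034637836073
lid front corner near robot (array([ 387.6, -102.2,  176.2]), np.float64(0.39031512156938286))
lid front corner far (array([685.3,  59.8, 174.3]), np.float64(3.431598365278285))
hinge plates [ 718.1 -140.1   86. ] [ 542.9 -238.5   86. ] [ 717.  -144.1   86. ] [ 540.7 -240.7   86. ]
case [ 580.  -103.1    0. ] yaw -1.066954098806861 [ 0.5 -0.9  0. ] [ 0.9  0.5 -0. ]
foot front top [601.8   9.3  18. ] local [-87.9  73.4  18. ]
foot rear top [624.7 -35.5  20. ] local [-37.6  71.8  20. ]
foot rear scene [627.4 -35.   20. ] local [-36.7  74.4  20. ]
foot front sc [612.1   2.5  20. ] local [-77.   79.1  20. ]
stick upright bottom sc [609.3  -6.5  20. ] local [-70.5  72.3  20. ]
hp [ 718.1 -140.1   86. ] local [ 99.1 103.1  86. ]
hp [ 542.9 -238.5   86. ] local [100.7 -97.9  86. ]
lid1 [ 387.6 -102.2  176.2] local [ -93.7 -168.1  176.2]
lid2 [685.3  59.8 174.3] local [-91.9 170.9 174.3]
strip [712.8 -18.5  20. ] local [-10.  157.2  20. ]
strip [ 447.1 -163.4   20. ] local [ -11.4 -145.4   20. ]
burnisher [490.4  57.   10. ] local [-183.5   -1.2   10. ]
burnisher nose [554.1 103.4  10. ] local [-193.4   77.    10. ]
burnisher end [433.   14.3  10. ] local [-173.8  -72.    10. ]
palette [495.6 212.6  14. ] local [-317.2   78.6   14. ]
dish [329.9  88.6  36. ] local [-288.6 -126.5   36. ]
jar [ 705.8 -244.5   95. ] local [184.5  41.9  95. ]
burro [ 613.3 -339.7  100. ] local [223.3 -85.  100. ]
```

```bash
cat >> h.py <<'E'
import pickle
from scipy.spatial.transform import Slerp
c,M=pickle.load(open("case.pkl","rb"))
def goal(tip,phi,L=14):
    ex,ey,up=M.T
    z=np.cos(phi)*ex-np.sin(phi)*up; y=np.sin(phi)*ex+np.cos(phi)*up
    r=R.from_matrix(np.c_[ey,y,z]); return c+M@np.array(tip,float)-L*z,r
def rows(p0,r0,p1,r1,fr,g=-1):
    sl=Slerp([0,1],R.concatenate([r0,r1]))
    for f in fr:
        rv=(r0.inv()*sl(f)).as_rotvec(); sh=r0.inv().apply((p1-p0)*f)
        print([*map(lambda v:round(float(v),3),rv),*map(lambda v:round(float(v),1),sh),g])
def local_tip(s,L=14):
    r=R.from_quat(s["ee_rot"]); return M.T@(s["position"]+L*r.as_matrix()[:,2]-c)
E
python3 - <<'E'
from h import *; from bench import *
s=read_state()
p0=np.array([220.,585,245.3]); r0=R.from_quat(s["ee_rot"])
p1,r1=goal((-175,104,175),.6)
print(p1,r1.as_quat(),(r0.inv()*r1).magnitude())
sl=Slerp([0,1],R.concatenate([r0,r1]))
for a,b in((0,1/3),(1/3,2/3),(2/3,1)):
    print("--"); rows(p0+(p1-p0)*a,sl(a),p0+(p1-p0)*b,sl(b),[.2,.4,.6,.8,1])
E
```

```text
[580.98333181 110.46358864 182.90499463] [0.85657065 0.22047212 0.11629717 0.45183374] 1.2750283751592337
--
[-0.06, 0.028, -0.053, 33.7, 21.1, 4.2, -1]
[-0.121, 0.056, -0.106, 67.3, 42.3, 8.4, -1]
[-0.181, 0.084, -0.159, 101.0, 63.4, 12.6, -1]
[-0.242, 0.112, -0.211, 134.7, 84.5, 16.8, -1]
[-0.302, 0.14, -0.264, 168.3, 105.7, 21.0, -1]
--
[-0.06, 0.028, -0.053, 25.9, 26.1, 15.7, -1]
[-0.121, 0.056, -0.106, 51.8, 52.2, 31.3, -1]
[-0.181, 0.084, -0.159, 77.8, 78.2, 47.0, -1]
[-0.242, 0.112, -0.211, 103.7, 104.3, 62.6, -1]
[-0.302, 0.14, -0.264, 129.6, 130.4, 78.3, -1]
--
[-0.06, 0.028, -0.053, 16.1, 25.2, 26.5, -1]
[-0.121, 0.056, -0.106, 32.1, 50.5, 53.0, -1]
[-0.181, 0.084, -0.159, 48.2, 75.7, 79.5, -1]
[-0.242, 0.112, -0.211, 64.2, 101.0, 106.0, -1]
[-0.302, 0.14, -0.264, 80.3, 126.2, 132.5, -1]
```

carry_out([
  [-0.06,0.03,-0.05,34,21,4,-1],
  [-0.12,0.06,-0.11,67,42,8,-1],
  [-0.18,0.08,-0.16,101,63,13,-1],
  [-0.24,0.11,-0.21,135,85,17,-1],
  [-0.3,0.14,-0.26,168,106,21,-1],
])

```text
clock: 0.82
position: [340.7, 425.5, 224.1]
ee_rot: [0.985, -0.047, 0.042, 0.16]
contact_force: [-0.7, 0.5, -0.5]
gripper_width: 0.2
grasp_force: 0.0
```

carry_out([
  [-0.06,0.03,-0.05,26,26,16,-1],
  [-0.12,0.06,-0.11,52,52,31,-1],
  [-0.18,0.08,-0.16,78,78,47,-1],
  [-0.24,0.11,-0.21,104,104,63,-1],
  [-0.3,0.14,-0.26,130,130,78,-1],
])

```text
clock: 1.45
position: [460.8, 267.6, 203.1]
ee_rot: [0.943, 0.086, 0.082, 0.312]
contact_force: [0.3, -0.1, 0.3]
gripper_width: -0.3
grasp_force: 0.0
```

Run:
```python
from h import *; from bench import *
s=read_state(); print(s["clock"],s["joints"],s["position"],s["gripper_width"],local_tip(s))
p1,r1=goal((-175,104,175),.6)
rows(s["position"],R.from_quat(s["ee_rot"]),p1,r1,[.2,.4,.6,.8,1])
```

```text
1.45 [ 1.05940854  0.40843654 -0.39848202  0.50487331 -1.26988521  0.41476586] [460.82206154 267.57071975 203.12846562] -0.33503678869482584 [-373.71358527   73.29058423  192.03680198]
[-0.061, 0.028, -0.054, 16.3, 25.1, 26.2, -1]
[-0.122, 0.056, -0.109, 32.5, 50.2, 52.4, -1]
[-0.182, 0.084, -0.163, 48.8, 75.3, 78.7, -1]
[-0.243, 0.112, -0.218, 65.0, 100.3, 104.9, -1]
[-0.304, 0.14, -0.272, 81.3, 125.4, 131.1, -1]
```

carry_out([
  [-0.06,0.03,-0.05,16,25,26,-1],
  [-0.12,0.06,-0.11,32,50,52,-1],
  [-0.18,0.08,-0.16,49,75,79,-1],
  [-0.24,0.11,-0.22,65,100,105,-1],
  [-0.3,0.14,-0.27,81,125,131,-1],
])

```text
clock: 2.08
position: [580.4, 111.1, 182.4]
ee_rot: [0.858, 0.22, 0.117, 0.45]
contact_force: [0.4, -0.3, -0.2]
gripper_width: 0.1
grasp_force: 0.0
```

Run:
```python
from h import *; from bench import *
S=get_image("scene");T=get_image("top")
pickle.dump((S,T),open("d1.pkl","wb"))
s=read_state(); print(s["clock"],s["joints"],s["position"],s["ee_rot"],s["contact_force"],local_tip(s))
r=R.from_quat(s["ee_rot"]).as_matrix()
for d,n in((S,"s"),(T,"t")):
    for L in (0,14,27): print(n,L,proj(d,s["position"]+L*r[:,2]))
u,v=proj(S,s["position"])[0].astype(int)
us,vs=max(0,u-110),max(0,v-90); a=cv2.resize(S["color"][vs:vs+150,us:us+200],(800,600),interpolation=2);print("scene crop",us,vs,"x4")
cv2.imwrite("pics/s2.png",a)
```

```text
2.175 [ 0.71667074  0.46374763 -0.67688473  1.10739506 -1.11398999  0.47324198] [578.99351572 107.61258232 180.87931293] [0.85817655 0.21824116 0.11328183 0.45063404] [-0.97408161  0.02213818  0.27160967] [-173.49852529  100.7826981   172.92461955]
s 0 [[353.36620881 258.56970049]]
s 14 [[347.08190895 258.143995  ]]
s 27 [[341.38928241 257.75807027]]
t 0 [[255.01872933 222.52428709]]
t 14 [[260.51467963 220.49255761]]
t 27 [[265.53339321 218.63736013]]
scene crop 243 168 x4
```

View pics/s2.png

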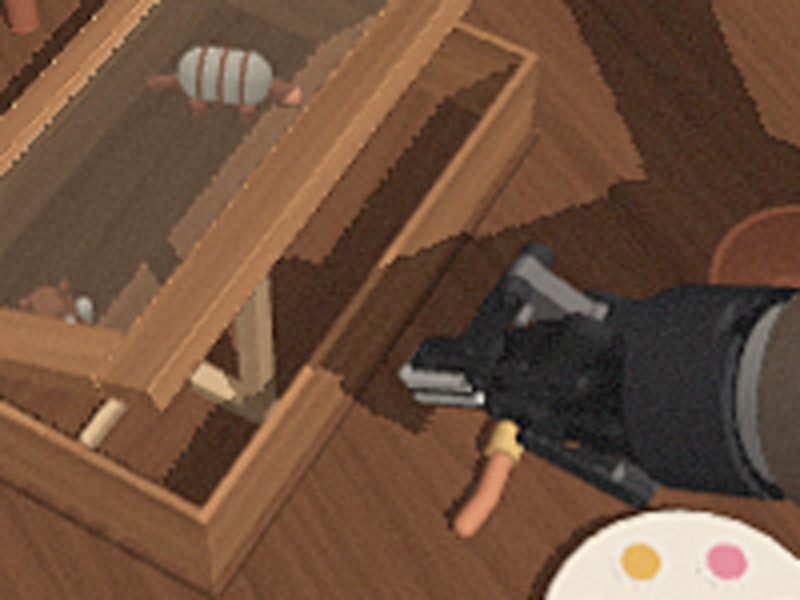

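The gripper is shut and level with the stick. Its tip is at crop (402,370), which is scene pixel (343.5,260.5), slightly ahead of the predicted tip. I'll check which tip length fits, then plan the entry.

Run:
```python
from h import *
from bench import read_state
s=read_state(); r=R.from_quat(s["ee_rot"]).as_matrix(); S,T=pickle.load(open("d1.pkl","rb"))
for L in(14,20):
  for x in(-11,11):
    for y in(-10,0,10): print(L,x,y,"crop px",(proj(S,s["position"]+r@np.array([x,y,L]))[0]-[243,168])*4)
print(s["position"],r.round(3))
p1,r1=goal((-130,104,150),.6)
e=(R.from_quat(s["ee_rot"]).inv()*r1).as_rotvec();print("turn err",e)
```

```text
14 -11 -10 crop px [440.42950687 358.10672054]
14 -11 0 crop px [429.40160097 341.52383743]
14 -11 10 crop px [418.22297711 324.71659225]
14 11 -10 crop px [414.42649495 396.44062075]
14 11 0 crop px [403.07046351 379.89046296]
14 11 10 crop px [391.55725769 363.11195789]
20 -11 -10 crop px [429.8648757 357.4134007]
20 -11 0 crop px [418.82600374 340.91604553]
20 -11 10 crop px [407.6374357  324.19692352]
20 11 -10 crop px [403.85939331 395.5265136 ]
20 11 0 crop px [392.49414732 379.06131164]
20 11 10 crop px [380.97283397 362.37042698]
[578.99351572 107.61258232 180.87931293] [[ 0.879  0.272  0.391]
 [ 0.477 -0.499 -0.724]
 [-0.002  0.823 -0.568]]
turn err [-0.00431717  0.00702629 -0.00208425]
```

Run:
```python
from h import *
from bench import read_state
s=read_state(); r=R.from_quat(s["ee_rot"]).as_matrix(); S,T=pickle.load(open("d1.pkl","rb"))
x0,y0,k=330,220,12
im=cv2.resize(S["color"][y0:y0+50,x0:x0+66],None,fx=k,fy=k,interpolation=2)
q=lambda x,y,a: tuple(int(v) for v in (proj(S,s["position"]+r@np.array([x,y,14-a]))[0]+.5-[x0,y0])*k)
for x,col in((11,(0,255,255)),(-11,(255,255,0))):
  for y in (0,12,24): cv2.line(im,q(x,y,0),q(x,y,60),col,1)
  for a in range(0,61,10): cv2.line(im,q(x,0,a),q(x,24,a),col,1)
cv2.imwrite("pics/f1.png",im)
```

```text
(no output)
```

View pics/f1.png

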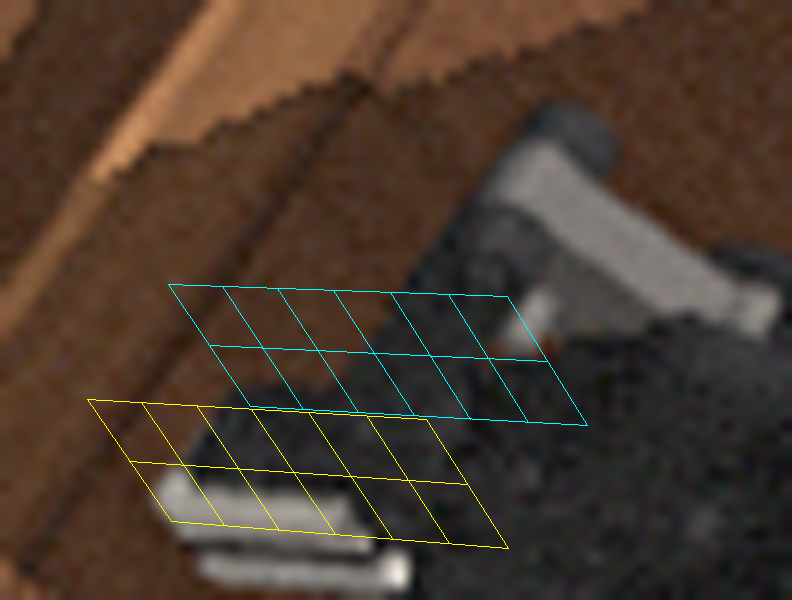

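The fingertip fits L = 14 mm. The back of the finger is about 9 mm from the axis and flat for about 17 mm, then the link slopes out at about 40°. I'll flatten the pitch to 0.3 so the lid edge clears that link.

Run:
```python
from h import *; from bench import *
s=read_state(); p0,r0=s["position"],R.from_quat(s["ee_rot"])
p1,r1=goal((-130,106,127),.3); rows(p0,r0,p1,r1,[.33,.67,1,1])
print("--");p2,r2=goal((-70,106,127),.3); rows(p1,r1,p2,r2,[.25,.5,.75,1,1])
```

```text
[-0.1, 0.002, -0.0, 1.8, -5.7, 20.6, -1]
[-0.204, 0.005, -0.001, 3.7, -11.6, 41.9, -1]
[-0.304, 0.007, -0.001, 5.5, -17.3, 62.5, -1]
[-0.304, 0.007, -0.001, 5.5, -17.3, 62.5, -1]
--
[0.0, 0.0, 0.0, -0.0, 4.4, 14.3, -1]
[0.0, 0.0, 0.0, -0.0, 8.9, 28.7, -1]
[0.0, 0.0, 0.0, -0.0, 13.3, 43.0, -1]
[0.0, 0.0, 0.0, -0.0, 17.7, 57.3, -1]
[0.0, 0.0, 0.0, -0.0, 17.7, 57.3, -1]
```

carry_out([
  [-0.1,0,0,2,-6,21,-1],
  [-0.2,0,0,4,-12,42,-1],
  [-0.3,0.01,0,5.5,-17,62,-1],
  [-0.3,0.01,0,5.5,-17,62,-1],
])

```text
clock: 2.68
position: [604.0, 77.7, 131.1]
ee_rot: [0.781, 0.202, 0.15, 0.572]
contact_force: [0.5, 0.5, 0.7]
gripper_width: 0.0
grasp_force: 0.0
```

Run:
```python
from h import *; from bench import *
s=read_state(); p0,r0=s["position"],R.from_quat(s["ee_rot"])
print(local_tip(s),s["joints"],s["contact_force"], s["joint_vel"].max())
p2,r2=goal((-70,106,127),.3); rows(p0,r0,p2,r2,[.25,.5,.75,1,1])
```

```text
[-133.41092948  108.39322794  126.91679887] [ 0.63530833  0.65539362 -0.75743678  1.39780791 -1.28807897  0.16082604] [0.47908735 0.51910358 0.67837727] 0.032179978256103414
[-0.002, -0.001, -0.0, -0.7, 4.8, 15.1, -1]
[-0.003, -0.003, -0.0, -1.3, 9.6, 30.2, -1]
[-0.005, -0.004, -0.0, -2.0, 14.3, 45.3, -1]
[-0.006, -0.006, -0.001, -2.6, 19.1, 60.4, -1]
[-0.006, -0.006, -0.001, -2.6, 19.1, 60.4, -1]
```

carry_out([
  [0,0,0,-1,5,15,-1],
  [0,0,0,-2,10,30,-1],
  [0,0,0,-2.5,14.5,45,-1],
  [0,0,0,-2.5,19,60,-1],
  [0,0,0,-2.5,19,60,-1],
])

```text
clock: 3.3
position: [633.5, 21.9, 135.3]
ee_rot: [0.782, 0.2, 0.153, 0.571]
contact_force: [0.4, 0.2, 0.1]
gripper_width: -0.1
grasp_force: 0.0
```

Run:
```python
from h import *; from bench import *
s=read_state(); print(s["clock"],local_tip(s),s["contact_force"],s["wrist_torque"])
S=get_image("scene");T=get_image("top")
a=cv2.resize(S["color"][170:310,230:390],None,fx=3,fy=3,interpolation=2);b=cv2.resize(T["color"][160:300,260:365],None,fx=3,fy=3,interpolation=2)
cv2.imwrite("pics/e1.png",np.hstack([a,b]))
p0,r0=s["position"],R.from_quat(s["ee_rot"])
p2,r2=goal((-70,50,127),.3); rows(p0,r0,p2,r2,[.25,.5,.75,1,1])
```

```text
3.3 [-70.29671401 107.30542508 131.06550029] [0.42018847 0.17361984 0.11922995] [1.68362598 0.92305952 0.01231444]
[-0.002, -0.002, -0.002, -14.3, -0.8, 0.3, -1]
[-0.003, -0.004, -0.004, -28.6, -1.7, 0.5, -1]
[-0.005, -0.006, -0.007, -42.9, -2.5, 0.8, -1]
[-0.007, -0.008, -0.009, -57.2, -3.4, 1.1, -1]
[-0.007, -0.008, -0.009, -57.2, -3.4, 1.1, -1]
```

View pics/e1.png

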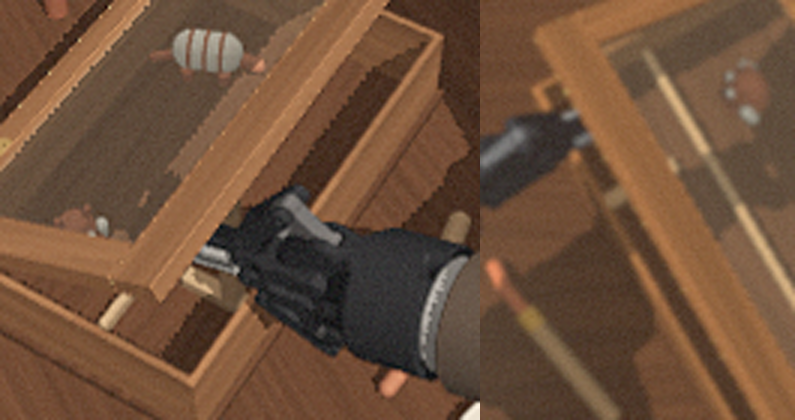

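The fingers are under the lid edge, about 18 mm from the stick on its outer side, and touch nothing. They sit 4 mm high, so I'll drop to height while pushing sideways.

carry_out([
  [0,0,0,-8,-4,1,-1],
  [0,0,0,-22,-4,1,-1],
  [0,0,0,-37,-4,1,-1],
  [0,0,0,-52,-4,1,-1],
  [0,0,0,-66,-4,1,-1],
])

```text
clock: 4.03
position: [573.9, -10.9, 128.8]
ee_rot: [0.781, 0.201, 0.152, 0.571]
contact_force: [-0.0, 0.8, -0.2]
gripper_width: 0.1
grasp_force: 0.2
```

Run:
```python
from h import *; from bench import *
s=read_state(); print(s["clock"],local_tip(s),s["contact_force"],s["wrist_torque"])
S=get_image("scene");T=get_image("top")
pickle.dump((S,T),open("d2.pkl","wb"))
a=cv2.resize(S["color"][170:310,230:390],None,fx=3,fy=3,interpolation=2);b=cv2.resize(T["color"][160:300,260:365],None,fx=3,fy=3,interpolation=2)
cv2.imwrite("pics/e2.png",np.hstack([a,b]))
```

```text
4.025 [-70.2905147   39.31734278 124.55568606] [-0.0020378   0.77440732 -0.21904348] [1.75514949 0.89402792 0.13632928]
```

View pics/e2.png

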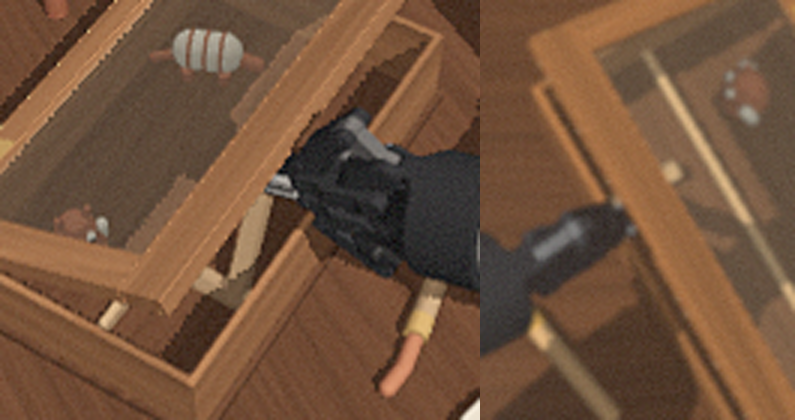

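The stick is tilting, running from its foot at (225,280) up to (255,200) in the left crop. The lid has dropped slightly. I'll push a bit farther and check the force.

carry_out([
  [0,0,0,-10,0,0,-1],
  [0,0,0,-20,0,0,-1],
  [0,0,0,-20,0,0,-1],
])

```text
clock: 4.5
position: [556.7, -20.5, 128.2]
ee_rot: [0.781, 0.202, 0.151, 0.571]
contact_force: [-2.2, 0.5, -2.0]
gripper_width: 0.1
grasp_force: 1.2
```

Run:
```python
from h import *; from bench import *
s=read_state(); print(s["clock"],local_tip(s),s["contact_force"],s["wrist_torque"])
S=get_image("scene");T=get_image("top")
pickle.dump((S,T),open("d3.pkl","wb"))
a=cv2.resize(S["color"][170:310,230:390],None,fx=3,fy=3,interpolation=2);b=cv2.resize(T["color"][160:300,260:365],None,fx=3,fy=3,interpolation=2)
cv2.imwrite("pics/e3.png",np.hstack([a,b]))
```

```text
4.5 [-70.2585544   19.61086361 123.94156939] [-2.17291066  0.4983158  -1.97466027] [ 2.14002242  1.32557613 -0.42325378]
```

View pics/e3.png

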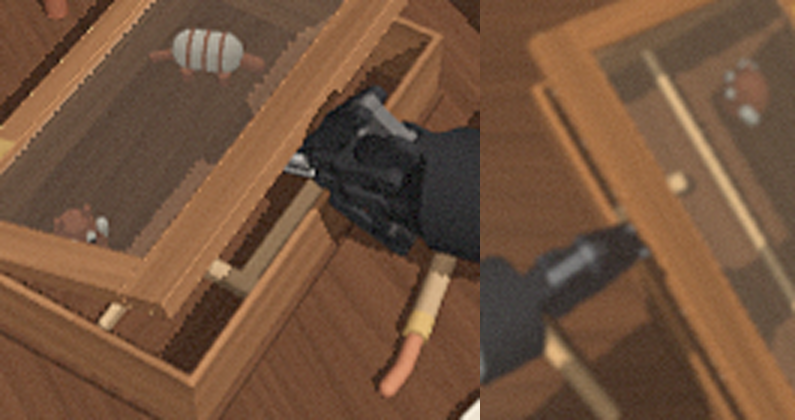

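Run:
```python
from h import *; from bench import *
S,T=pickle.load(open("d3.pkl","rb")); np.set_printoptions(precision=1,suppress=True)
for p in((245,283),(312,193),(220,270)): print(M.T@(onz(S,(230+p[0]/3,170+p[1]/3),20)-c))
# lid front edge lower corner (far) in scene at crop (165,313)
print("lid lower far corner",two(S,(230+163/3,170+310/3),T,(260+(530-480)/3,160+40/3))[0], M.T@(two(S,(230+163/3,170+306/3),T,(260+50/3,160+42/3))[0]-c))
s=read_state(); p0,r0=s["position"],R.from_quat(s["ee_rot"])
def path(pts):
    pp,rr=p0,r0
    for i,(t,ph) in enumerate(pts):
        p1,r1=goal(t,ph); q=r0.inv().apply(p1-p0); rv=(r0.inv()*r1).as_rotvec(); print(rv.round(2),q.round(1))
path([((-72,19,122),.32),((-75,19,119),.35),((-79,19,115),.38),((-83,19,111),.41),((-87,19,107),.44)])
```

```text
[-75.2  61.9  20. ]
[-76.5 -26.1  20. ]
[-55.1  61.7  20. ]
lid lower far corner [684.8  64.6 161.4] [-96.4 171.3 163.4]
[ 0. -0. -0.] [-0.9 -2.3 -1.2]
[ 0. -0. -0.] [-0.9 -5.7 -3.1]
[ 0.1 -0.  -0. ] [ -0.9 -10.3  -5.7]
[ 0.1 -0.  -0. ] [ -0.9 -14.9  -8.3]
[ 0.1 -0.  -0. ] [ -0.9 -19.5 -10.8]
```

The stick lies flat in the lane: on the z = 20 plane, both ends of its upright come out at case x ≈ -76. The lid rests on the fingers at about 0.36 rad, with fz ≈ -2 N. Next I'll lower it while backing out and pitching down.

```bash
cat >> h.py <<'E'
def path(s,pts):
    p0,r0=s["position"],R.from_quat(s["ee_rot"])
    for t,ph in pts:
        p1,r1=goal(t,ph); print((r0.inv()*r1).as_rotvec().round(3),r0.inv().apply(p1-p0).round(1))
E
python3 - <<'E'
from h import *; from bench import *
s=read_state(); L=np.linspace
print(local_tip(s))
path(s,[((-70.3-9.7*f,19.6,124-14*f),.31+.19*f) for f in L(.2,1,5)])
E
```

```text
[-70.13285012  19.97861494 124.0370666 ]
[ 0.042 -0.007 -0.004] [-0.3 -2.8 -1.1]
[ 0.08  -0.007 -0.004] [-0.3 -5.5 -2.1]
[ 0.118 -0.007 -0.004] [-0.3 -8.2 -3.1]
[ 0.156 -0.007 -0.004] [ -0.3 -10.9  -4. ]
[ 0.194 -0.007 -0.004] [ -0.3 -13.7  -4.9]
```

carry_out([
  [0.04,0,0,0,-3,-1,-1],
  [0.08,0,0,0,-5.5,-2,-1],
  [0.12,0,0,0,-8,-3,-1],
  [0.155,0,0,0,-11,-4,-1],
  [0.19,0,0,0,-13.5,-5,-1],
])

```text
clock: 5.22
position: [553.5, -12.1, 117.0]
ee_rot: [0.832, 0.215, 0.132, 0.494]
contact_force: [-0.1, -0.4, -1.7]
gripper_width: 0.4
grasp_force: 1.0
```

Run:
```python
from h import *; from bench import *
s=read_state(); L=np.linspace;t=local_tip(s)
print(t,s["contact_force"])
path(s,[((t[0]+(-96-t[0])*f,20,t[2]+(99-t[2])*f),.5) for f in L(.2,1,5)])
```

```text
[-80.16997192  20.82773203 110.33401417] [-0.05377972 -0.39954333 -1.71141102]
[ 0.002 -0.008 -0.003] [-0.7 -3.5 -1.7]
[ 0.002 -0.008 -0.003] [-0.7 -7.  -3.4]
[ 0.002 -0.008 -0.003] [ -0.7 -10.5  -5.1]
[ 0.002 -0.008 -0.003] [ -0.7 -14.   -6.8]
[ 0.002 -0.008 -0.003] [ -0.7 -17.5  -8.5]
```

carry_out([
  [0,0,0,0,-3.5,-1.5,-1],
  [0,0,0,0,-7,-3.5,-1],
  [0,0,0,0,-10.5,-5,-1],
  [0,0,0,0,-14,-7,-1],
  [0,0,0,0,-17.5,-8.5,-1],
])

```text
clock: 5.85
position: [545.8, 2.0, 105.7]
ee_rot: [0.832, 0.215, 0.132, 0.495]
contact_force: [-0.3, -0.9, -1.6]
gripper_width: 0.0
grasp_force: 0.9
```

Run:
```python
from h import *; from bench import *
s=read_state(); L=np.linspace;t=local_tip(s)
print(t,s["contact_force"])
path(s,[((t[0]+(-111.5-t[0])*f,20,t[2]+(92-t[2])*f),.5) for f in L(.2,1,5)])
S=get_image("scene");T=get_image("top");pickle.dump((S,T),open("d4.pkl","wb"))
a=cv2.resize(S["color"][170:310,230:390],None,fx=3,fy=3,interpolation=2);b=cv2.resize(T["color"][160:300,260:365],None,fx=3,fy=3,interpolation=2)
cv2.imwrite("pics/e4.png",np.hstack([a,b]))
```

```text
[-96.22433626  20.96558606  99.08051392] [-0.28530936 -0.85170452 -1.56978756]
[ 0.004 -0.009 -0.003] [-0.8 -2.6 -2. ]
[ 0.004 -0.009 -0.003] [-0.8 -5.3 -4. ]
[ 0.004 -0.009 -0.003] [-0.8 -8.  -6.1]
[ 0.004 -0.009 -0.003] [ -0.8 -10.7  -8.1]
[ 0.004 -0.009 -0.003] [ -0.8 -13.4 -10.1]
```

View pics/e4.png

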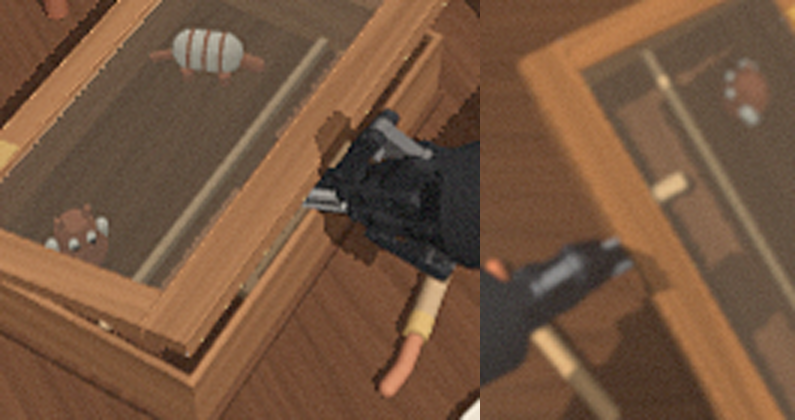

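The lid rests on the fingers at roughly 0.2 rad, and the stick and figurines are undisturbed. I'll back out until the tip is just in front of the wall.

carry_out([
  [0,0,0,0,-2.5,-2,-1],
  [0,0,0,0,-5.5,-4,-1],
  [0,0,0,0,-8,-6,-1],
  [0,0,0,0,-10.5,-8,-1],
  [0,0,0,0,-13,-9.5,-1],
])

```text
clock: 6.58
position: [538.8, 14.7, 99.0]
ee_rot: [0.832, 0.215, 0.132, 0.495]
contact_force: [-1.6, 0.7, -2.6]
gripper_width: -0.1
grasp_force: 0.9
```

Run:
```python
from h import *; from bench import *
s=read_state(); L=np.linspace;t=local_tip(s)
print(t,s["contact_force"])
path(s,[((t[0]+(-111.5-t[0])*min(1,2*f),20,t[2]+(80-t[2])*f),.5) for f in L(.2,1,5)])
```

```text
[-110.75321693   20.97026445   92.30984353] [-1.56413012  0.65203492 -2.62123542]
[ 0.004 -0.009 -0.004] [-0.9 -2.2  0.9]
[ 0.004 -0.009 -0.004] [-0.9 -4.6  1.8]
[ 0.004 -0.009 -0.004] [-0.9 -6.8  2.8]
[ 0.004 -0.009 -0.004] [-0.9 -9.   4. ]
[ 0.004 -0.009 -0.004] [ -0.9 -11.1   5.2]
```

carry_out([
  [0,0,0,0,-2.5,0.5,-1],
  [0,0,0,0,-5,1.5,-1],
  [0,0,0,0,-7,2.5,-1],
  [0,0,0,0,-9,3.5,-1],
  [0,0,0,0,-11,4.5,-1],
])

```text
clock: 7.2
position: [538.1, 16.2, 86.7]
ee_rot: [0.832, 0.216, 0.132, 0.494]
contact_force: [-3.9, 4.4, -2.1]
gripper_width: -0.0
grasp_force: 3.1
```

Run:
```python
from h import *; from bench import *
s=read_state(); t=local_tip(s)
print(t,s["contact_force"])
```

```text
[-112.43004445   21.12223635   80.00348233] [-3.94632966  4.44598518 -2.0668617 ]
```

Force on the fingers rose to about 6 N outward, so the tip is probably rubbing the front wall. I'll ease off 2 mm while lowering a little.

carry_out([
  [0,0,0,0,-1.5,-1,-1],
  [0,0,0,0,-3,-1,-1],
])

```text
clock: 7.45
position: [537.3, 17.4, 85.1]
ee_rot: [0.832, 0.214, 0.132, 0.495]
contact_force: [0.1, 0.4, -2.2]
gripper_width: -0.3
grasp_force: 0.9
```

Run:
```python
from h import *; from bench import *
s=read_state(); t=local_tip(s)
print(t,s["contact_force"], M.T@s["contact_force"])
S=get_image("scene");T=get_image("top");pickle.dump((S,T),open("d5.pkl","wb"))
a=cv2.resize(S["color"][180:270,290:390],None,fx=6,fy=6,interpolation=2)
cv2.imwrite("pics/e5.png",a)
```

```text
[-113.85338506   20.92198528   78.48648852] [ 0.06578091  0.35583701 -2.21233534] [-0.27985995  0.2294025  -2.21233534]
```

View pics/e5.png

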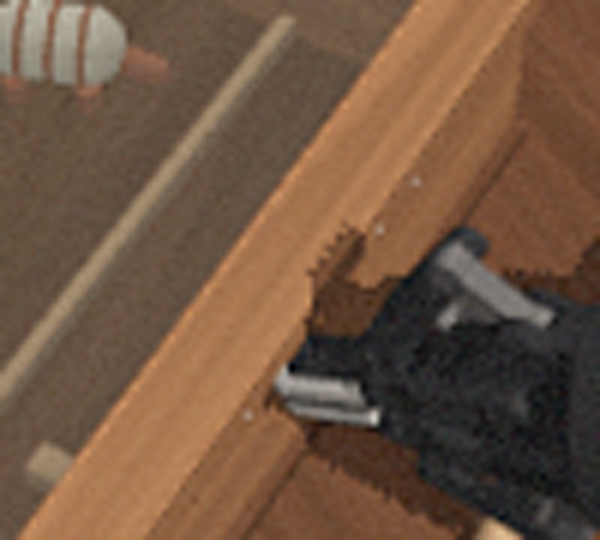

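The picture shows the lid edge on the fingertips, just in front of the wall, with the load now purely vertical. That view took me past the picture limit by one (11 viewed against 10), so I'll use force and numbers only from here.

carry_out([
  [0,0,0,0,-2,1,-1],
  [0,0,0,0,-3.5,2,-1],
  [0,0,0,0,-5,3,-1],
  [0,0,0,0,-7,4,-1],
  [0,0,0,0,-8.5,4.5,-1],
])

```text
clock: 8.18
position: [537.1, 17.9, 75.1]
ee_rot: [0.832, 0.215, 0.132, 0.495]
contact_force: [-2.9, 4.5, -1.5]
gripper_width: 0.0
grasp_force: 2.2
```

Run:
```python
from h import *; from bench import *
s=read_state(); print(local_tip(s), M.T@s["contact_force"])
```

```text
[-114.36301154   20.99055559   68.471713  ] [-5.33575449 -0.37040983 -1.47127931]
```

carry_out([
  [0,0,0,0,-1.5,-1.5,-1],
  [0,0,0,0,-2,-1.5,-1],
])

```text
clock: 8.43
position: [536.3, 19.5, 74.6]
ee_rot: [0.832, 0.214, 0.132, 0.495]
contact_force: [-1.5, 1.6, -0.8]
gripper_width: -0.3
grasp_force: 0.7
```

Run:
```python
from h import *; from bench import *
s=read_state(); print(local_tip(s), M.T@s["contact_force"])
```

```text
[-116.20026954   21.06323876   67.99087229] [-2.0848595  -0.51655144 -0.77417444]
```

carry_out([
  [0,0,0,0,-0.5,0,-1],
  [0,0,0,0,-1,0,-1],
])

```text
clock: 8.68
position: [536.0, 19.9, 73.7]
ee_rot: [0.832, 0.214, 0.132, 0.495]
contact_force: [-0.1, -0.0, -1.7]
gripper_width: -0.1
grasp_force: 0.9
```

Run:
```python
from h import *; from bench import *
s=read_state(); print(local_tip(s), M.T@s["contact_force"])
S=get_image("scene"); pickle.dump(S,open("d6.pkl","wb"))
S5=pickle.load(open("d5.pkl","rb"))[0]; S0=pickle.load(open("d0.pkl","rb"))["scene"]
s=read_state(); print(M.T@s["contact_force"])
# lid far-front upper corner: brightness edge along the lid front face line at case y=100, vs theta
def pt(th,y,u,w): return c+M@np.array([105-u*np.cos(th)+w*np.sin(th),y,72+u*np.sin(th)+w*np.cos(th)])
for nm,d in(("0",S0),("5",S5),("6",S)):
    g=cv2.GaussianBlur(d["color"],(3,3),0).astype(float).sum(2)
    # glass/frame inner boundary: profile along lid direction on shut-lid plane, at three y
    out=[]
    for y in(-60,90,130):
        us=np.arange(195,262,3.); P=proj(d,[pt(0,y,u,14) for u in us]).astype(np.float32)
        v=cv2.remap(g.astype(np.float32),P[:,:1],P[:,1:],1).ravel(); out.append(v.astype(int))
    print(nm,"u=195..261 step 3"); print(*out,sep="\n")
```

```text
[-116.65079263   21.04031231   67.03640789] [-0.06152773 -0.11319834 -1.67553605]
[ 0.7774464   0.58197296 -2.36844674]
0 u=195..261 step 3
[161 162 157 157 199 318 348 299 300 311 322 318 301 266 234 226 254 260
 257 253 252 251 254]
[372 257 148 140 183 356 383 310 314 322 306 311 314 279 244 234 250 250
 249 246 244 233 238]
[141 141 150 141 188 356 393 316 313 313 302 313 307 270 249 229 243 246
 242 240 245 248 250]
5 u=195..261 step 3
[352 364 381 376 377 379 332 310 307 302 311 311 298 266 226 218 245 251
 250 247 241 241 246]
[376 377 383 391 396 386 330 297 307 311 296 306 305 272 242 229 247 243
 239 236 233 232 239]
[369 379 384 395 392 379 328 305 310 305 295 302 299 268 245 225 235 239
 238 234 237 242 242]
6 u=195..261 step 3
[378 362 362 359 369 388 380 384 379 307 294 302 291 258 225 217 245 253
 252 247 245 246 249]
[386 387 391 382 387 393 400 408 387 312 291 304 304 271 243 226 238 242
 244 239 234 231 233]
[392 390 385 380 388 393 402 402 383 314 294 308 300 271 250 224 239 239
 238 234 235 237 243]
```

Still carrying the lid (fz ≈ -2 N), with about 3–5 mm left to close. I'll go straight down, slowly.

carry_out([
  [0,0,0,0,-1,0.5,-1],
  [0,0,0,0,-2,1,-1],
  [0,0,0,0,-2.5,1.5,-1],
  [0,0,0,0,-3.5,2,-1],
  [0,0,0,0,-3.5,2,-1],
])

```text
clock: 9.35
position: [536.0, 20.0, 69.7]
ee_rot: [0.832, 0.215, 0.132, 0.495]
contact_force: [-1.7, 0.1, 0.4]
gripper_width: -0.0
grasp_force: 0.0
```

Run:
```python
from h import *; from bench import *
s=read_state(); print(local_tip(s), M.T@s["contact_force"])
```

```text
[-116.71417936   21.08918751   63.01225125] [-0.93974134 -1.47558282  0.43821342]
```

The load is off and the lid is down on the rim. I'll drop clear of the overhang, then back straight out and up.

carry_out([
  [0,0,0,0,-3,1,-1],
  [0,0,0,0,-8,-5,-1],
  [0,0,0,0,-17,-21,-1],
  [0,0,0,0,-27,-40,-1],
  [0,0,0,0,-37,-59,-1],
])

```text
clock: 9.98
position: [501.5, 81.6, 64.9]
ee_rot: [0.832, 0.215, 0.132, 0.495]
contact_force: [0.7, -0.2, -0.8]
gripper_width: -0.1
grasp_force: 0.0
```

carry_out([
  [0,0,0,0,5,-25,-1],
  [0,0,0,0,20,-50,-1],
  [0,0,0,0,40,-70,-1],
  [0,0,0,0,60,-85,-1],
  [0,0,0,0,60,-85,-1],
])

```text
clock: 10.6
position: [478.9, 122.1, 159.3]
ee_rot: [0.832, 0.215, 0.134, 0.494]
contact_force: [-0.1, 0.9, 0.7]
gripper_width: 0.5
grasp_force: 0.0
```

Run:
```python
from h import *; from bench import *
np.set_printoptions(precision=1,suppress=True)
s=read_state(); print(s["clock"],local_tip(s), M.T@s["contact_force"])
S=get_image("scene");T=get_image("top")
D=pickle.load(open("d0.pkl","rb"))
def pt(y,u,w): return c+M@np.array([105-u,y,72+w])
g=cv2.GaussianBlur(S["color"],(3,3),0).astype(np.float32).sum(2)
for y in(-120,-60,20,90,130):
    us=np.arange(207,240,3.); P=proj(S,[pt(y,u,14) for u in us]).astype(np.float32)
    print(y,cv2.remap(g,P[:,:1],P[:,1:],1).ravel().astype(int))
# anything outside the case changed?  (top view)
df=cv2.GaussianBlur(cv2.absdiff(T["color"],D["top"]["color"]),(5,5),0).max(2)>40
n,_,st,ce=cv2.connectedComponentsWithStats(df.astype(np.uint8))
print([(x[:5].tolist()) for x in st[1:] if x[4]>15])
```

```text
10.6 [-233.7   20.4  152.6] [-0.8  0.4  0.7]
-120 [367 387 385 388 394 339 287 260 243 242 245]
-60 [375 400 397 392 396 341 307 315 303 270 235]
20 [384 404 405 409 410 346 304 312 313 274 237]
90 [392 401 409 419 407 340 298 314 314 278 252]
130 [395 403 410 418 405 336 296 313 308 276 255]
[[290, 147, 136, 122, 1264], [291, 151, 41, 22, 198], [369, 155, 21, 33, 83], [279, 169, 10, 10, 62], [272, 182, 92, 142, 2928], [320, 186, 20, 32, 119], [344, 227, 40, 64, 215], [418, 234, 12, 19, 57], [339, 245, 32, 54, 245], [249, 267, 6, 3, 16], [169, 270, 85, 58, 2134], [426, 270, 7, 7, 28], [363, 277, 46, 37, 230], [290, 284, 14, 18, 136], [131, 307, 13, 16, 35], [70, 310, 104, 170, 8240], [247, 311, 46, 64, 1455], [146, 324, 35, 25, 273], [183, 390, 8, 5, 19], [194, 391, 6, 4, 17], [171, 393, 11, 3, 25], [333, 394, 7, 6, 27], [358, 397, 7, 7, 25], [363, 397, 25, 11, 110], [387, 397, 9, 12, 46], [172, 400, 36, 16, 339], [344, 402, 42, 18, 260], [336, 404, 7, 11, 44], [209, 407, 5, 7, 16], [330, 408, 4, 6, 17], [525, 413, 8, 7, 28], [169, 420, 17, 41, 408], [411, 429, 7, 4, 16], [392, 431, 13, 5, 48], [461, 456, 5, 5, 16], [254, 458, 25, 11, 110], [512, 459, 12, 9, 47], [268, 460, 81, 20, 1047], [348, 464, 11, 7, 37]]
```

The lid's front edge now lies at 222 mm from the hinge all along its length, so it is fully shut, and the arm is clear. The other image changes look like the arm and its shadow, and no contact forces were felt there. Handing in.

```bash
python3 -c "
from bench import *
print(job_done())"
```

```text
the job is handed in; nothing more can be done
None
```

The stick is pushed over flat in the front lane, the lid was caught on the fingers at about 0.36 rad and lowered until shut, and the arm is clear; handed in at 10.6 s. Two notes: the fingers rubbed the front wall at about 5–6 N twice, and I viewed 11 pictures against the limit of 10.

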